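# Home and lock the sample carousel by feel

### The job

Home the carousel of the tube sampler: turn its black bar knob slowly clockwise (seen from above) until you feel the hidden spring catch drop into its notch, where the turning effort dips before it stiffens, and leave the carousel resting there. Then gently press the blue lock button all the way down, so that it stays down, and leave the timer and the markers undisturbed.

Things in the scene. Friction and masses are not known exactly. Their poses are not given: they have to be found in the camera images.
- sampler: White box-shaped tube sampler, fixed to the worktop: 180 (x) x 140 (y) x 60 mm high. Origin: centre of its underside; +z up. The carousel turns about the vertical axis at x = +25 mm, y = 0 of this frame; the blue lock button stands at x = -65 mm, y = 0 (the robot's side).
- knob_grip (a point): Centre of the black bar knob, on the turning axis, 52 mm above the sampler's top (112 mm above the worktop). The bar is 50 mm long (this point's x axis) and 18 mm thick (its y axis: grip it across this). Its flat top is 14 mm above this point; a round flange, 48 mm across, closes it off 16 mm below this point. Knob and carousel are one piece and the point turns with them.
- carousel (a joint): Angle of carousel and knob, rad; grows clockwise seen from above; end stops at -0.05 and 1.9; starts between 0 and 0.15. The one home notch lies between 0.5 and 1.45, different each time, marked by nothing visible. Slow turning takes about 0.15 N m everywhere but at the notch, and about nothing while held still. Must not turn faster than 2.5 rad/s.
- lock (a joint): Travel of the blue lock button, m: 0 up, 0.010 fully down. Moves vertically against about 2.5 N of friction, has no spring, stays where it is left. Its hidden foot is blocked after 2 mm unless the carousel rests in its notch (within about 0.04 rad). Must not be pressed with more than 18 N.
- lock_top (a point): Centre of the flat top of the blue lock button (22 mm across); with the button up it stands 16 mm above the sampler's top (76 mm above the worktop), fully down 6 mm.
- bench_timer: Loose white bench timer, 62 x 62 x 20 mm, left of the sampler's front. Origin: centre of its underside. Leave it alone.
- red_marker: Loose marker with red cap, 131 mm long, 15 mm thick, lying right of the sampler's front. Origin: centre of its underside. Leave it alone.
- green_marker: Loose marker with green cap, 131 mm long, 15 mm thick, lying near the red one. Origin: centre of its underside. Leave it alone.
- carousel_top (a point): Centre of the carousel plate's top, 12 mm above the sampler; plate 110 mm across; tubes 42 mm from the axis, caps 12 mm above the plate. Notch by feel, even held still: over 0.07 rad before its middle the catch pulls the knob clockwise, ever harder, to 0.3 N m; past the middle it at once resists by 0.3 to 0.5 N m, fading over 0.07 rad. Let go within 0.04 rad of the middle, it centres itself.

How it is judged:
By the outcome, as a careful person would: the job done as asked, in the order asked, and still so for the second after the job is handed in, with the robot touching nothing.
It also fails if it takes over 64 s, if anything falls off the work surface, if the arm or the gripper's body presses on something with over 40 N, if the wrist force passes 120 N, or if a joint passes its speed limit or range.

### The arm

A 6-joint arm with a two-finger parallel gripper is mounted at the origin on a cart in front of the work surface, level with it; the furniture and walls round the work are solid. World frame = base frame: x ahead of the robot, y to its left, z up, the work surface at z = 0. Lengths are in m, angles in degrees, forces in N, time in s.
With the tool pointing down it reaches from about 0.325 to 0.85 m from the base axis. Payload 4.4 kg.
Tool frame: the origin (TCP) lies midway between the tips of the shut fingers; the grasp point (between the pads) lies 19 mm behind it; z points along the fingers, y is the line along which they close (so a half turn about z gives the same grasp; the last joint's range is limited). The gripper opens to 94 mm and grips with 3 to 60 N. Pads are 16 mm wide; open, the fingers measure 119 mm over their backs; the gripper's body (75 mm by 177 mm) begins 78 mm behind the grasp point.
Start: joints at [-84.998, 11.837, 88.321, -0, 79.842, -8.623], TCP at [0.135, -0.559, 0.205] pointing down, gripper open.
Joint ranges: [-156.59, 156.59], [-49.26, 127.26], [12.9, 141.05], [-63.56, 243.56], [4.71, 150.69], [-161.64, 161.64]. Speed limits (degrees/s): [159.86, 159.86, 180, 180, 180, 180].

### API

Orientations are given as a 3x3 rotation matrix whose columns are the frame's x, y, z axes.
In Python, from bench import monitor, imaging, r, models gives the robot as it stands.
- The arm moves only by the shell command python3 -m creep 'ROWS' [FORCE]. ROWS is JSON, a list of rows, each a list of 3 entries, a list of its own where there are three numbers: the gripper's target within -1 to 1 (fully open at 1, half-way at 0, shut at -1), then the shift along the world's x, y, z in cm, then the turn about the world's z in degrees. In form: [[jaw, [tx, ty, tz], spin], ...]. A call has 1 to 8 rows; each row shifts and turns the commanded pose from where the row before left it; what a row does not reach is not made up. A row lasts 1/12 s, in which the tool goes at most 41.7 mm and 7.16 degrees, less where a joint would pass 70% of its speed; a pose out of reach is approached as far as the arm can. A call with a gripper value outside its range is refused whole. The fingers move at their own pace and stop on an object; FORCE is the grip in N (left out, the last holds). Time passes only in rows, so rows that do not move let the fingers close. It gives the time, the measured TCP pose, the force, the opening and the grip force at its end, in the units of the state.
- monitor.get_obs(): the state, without advancing time (a new reading comes with each control period).
- imaging.camera(name): name is "side" or "top" or "wrist"; returns the picture (480x640x3 uint8, blue, green, red); there is no depth.
- imaging.get_calibration(name): a dict with "fx", "fy", "cx", "cy" (pixels), "dist" ([k1, k2, p1, p2, k3] as OpenCV has them; the pictures are not rectified), "world_to_cam" (4x4, takes a point from world to camera coordinates). Camera axes: x right, y down, z forward; pixel columns grow to the right and rows downward; lengths in m; the calibration is good to about 2 mm. A picture is of the moment at which its call begins: read the wrist's pose just before it. get_calibration takes no time and is no camera call; for the wrist camera it gives the pose at the moment of the call.
- r.hand_in(): hands the job in; it is judged then, once.
Trained networks look in the newest picture that a camera, given by its name, has taken for a name from the list of things; names that differ only in an ending like _2 or _b are one class to them, and where a whole thing is asked for, a point or a joint stands for the part that bears it (a point fixed in the world has none). Each returns a list of dicts, best first, with "conf" (0 to 1); they miss things now and then, are a little off and sometimes report something else, mostly with a low value. They report only what shows in the picture. A call takes as long as a camera call.
- models.cut_out(camera, thing): "mask" (480x640 bool, what is visible of it) and "extent" ([centre column, centre row, width, height] in pixels, round what is visible of it).
The state is a dict: "time": time; "joint_pos": joint angles; "joint_vel": joint speeds; "tau": joint torques, N m; "tcp_pos": TCP position; "tcp_rot": TCP orientation; "contact_force": force on the tool from outside, world axes, zero at the start; "ft_torque": the same for the moment, N m; "finger_gap": finger opening in m; "finger_force": force on a finger pad.
Only numpy, scipy, OpenCV 4.12 (cv2) and the standard library are available. Lean on these libraries where they do the work, as an engineer would, in place of code of your own. Each camera call takes 0.05 s, during which the arm holds its last target. There are 200 camera calls.

## Working session

There is one attempt and no reset: what is moved stays moved. The work goes in short steps, Python scripts to look and compute and a shell command to move; the robot and the scene stay as the last step left them, time stands still between calls to the robot, and variables do not carry over. Pictures are saved under pics/ and viewed, at most 10 in all, crops included, and the job is handed in when it is done.

```bash
mkdir -p pics
cat > h.py <<'E'
import numpy as np, cv2
from bench import monitor, imaging, r, models
def ray(cam, uv, cal=None):
    c=cal or imaging.get_calibration(cam)
    K=np.array([[c['fx'],0,c['cx']],[0,c['fy'],c['cy']],[0,0,1.]])
    n=cv2.undistortPoints(np.array([[uv]],float),K,np.array(c['dist'],float))[0,0]
    T=np.array(c['world_to_cam']); R=T[:3,:3]
    return -R.T@T[:3,3], R.T@np.array([n[0],n[1],1.])
def at_z(cam,uv,z,cal=None):
    o,d=ray(cam,uv,cal); return o+d*(z-o[2])/d[2]
def st():
    o=monitor.get_obs()
    print(o['time'],'tcp',np.round(o['tcp_pos'],4),'F',np.round(o['contact_force'],2),'T',np.round(o['ft_torque'],3),'gap',o['finger_gap'],o['finger_force'])
    return o
E
python3 - <<'E'
from h import *
o=st(); print(np.round(o['tcp_rot'],3))
ims=[]
for c in ('top','side'):
    im=imaging.camera(c); cv2.imwrite(f'pics/{c}0.png',im)
    for t in ('knob_grip','lock_top','sampler','bench_timer','red_marker','green_marker'):
        for q in models.cut_out(c,t)[:1]:
            print(c,t,round(q['conf'],2),np.round(q['extent'],1))
            z={'knob_grip':.126,'lock_top':.076,'sampler':.06}.get(t,.01)
            print('   ',np.round(at_z(c,q['extent'][:2],z),4))
E
```

```text
0.0 tcp [ 0.1353 -0.558   0.2043] F [ 0.1   0.14 -0.02] T [-0.005  0.018 -0.046] gap 0.09409451943776499 0.0
[[ 0.972  0.236 -0.   ]
 [ 0.236 -0.972  0.002]
 [ 0.    -0.002 -1.   ]]
top knob_grip 0.87 [322.2 128.7  57.   59. ]
    [ 0.6171 -0.1378  0.126 ]
top lock_top 0.4 [303.5 173.    7.4   9.6]
    [ 0.5516 -0.1049  0.076 ]
top sampler 0.69 [316.2 148.7  99.2 114.7]
    [ 0.602  -0.1261  0.06  ]
top bench_timer 0.97 [204.6 265.   35.3  35.3]
    [0.3873 0.082  0.01  ]
top red_marker 0.89 [433.  293.5  31.8  65.8]
    [ 0.3424 -0.349   0.01  ]
top green_marker 0.83 [382.1 328.5  15.1  68.7]
    [ 0.2762 -0.2542  0.01  ]
side knob_grip 0.66 [419.6 239.9  65.3  53. ]
    [ 0.5924 -0.2266  0.126 ]
side lock_top 0.66 [366.9 245.6  13.1  10. ]
    [ 0.5414 -0.1239  0.076 ]
side sampler 0.71 [408.2 257.1 109.6  86.6]
    [ 0.6059 -0.1524  0.06  ]
side bench_timer 0.68 [267.8 244.2  29.4  19.2]
    [0.3923 0.0671 0.01  ]
side red_marker 0.8 [272.5 378.2 102.4  22.4]
    [ 0.3454 -0.3514  0.01  ]
side green_marker 0.7 [366.  245.5  13.3   9. ]
    [0.5821 0.0124 0.01  ]
```

Run:
```python
import cv2
a=cv2.imread('pics/top0.png'); b=cv2.imread('pics/side0.png')
A=cv2.resize(a[70:240,230:420],None,fx=3.3,fy=3.3,interpolation=2)
cv2.imwrite('pics/a.png',A)
cv2.imwrite('pics/b.png',b)
```

```text
(no output)
```

View pics/a.png

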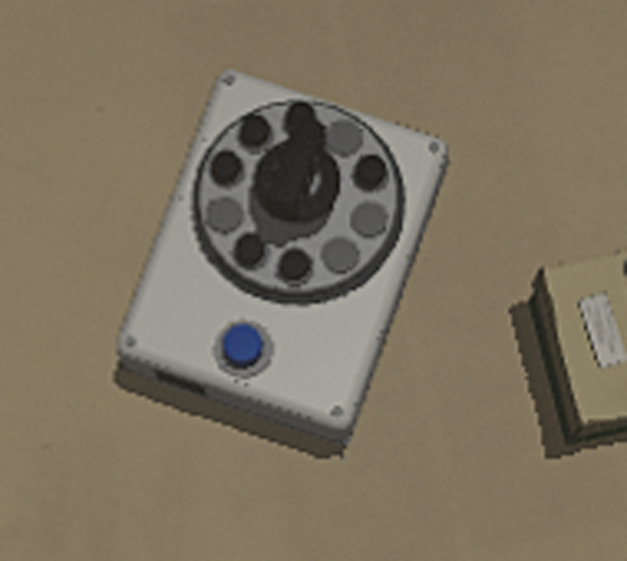

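View pics/b.png

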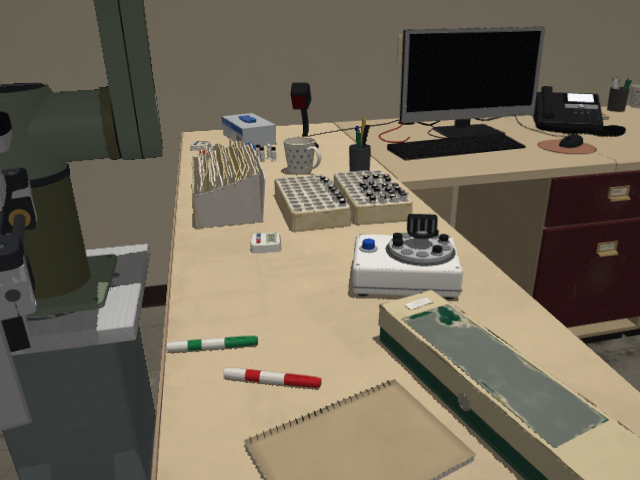

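Run:
```python
from h import *
P=np.array([at_z('top',(230+u/3.3,70+v/3.3),.06) for u,v in [(228,78),(433,147),(130,341),(336,411)]])
c=P.mean(0); d=(P[0]+P[1]-P[2]-P[3]); e=P[0]+P[2]-P[1]-P[3]
yaw=np.degrees([np.arctan2(d[1],d[0]),np.arctan2(-e[0],e[1])]); print(np.round(P,4).tolist(),c,yaw)
y=np.radians(yaw.mean()); ax=np.array([np.cos(y),np.sin(y)])
print('axis',c[:2]+.025*ax,'lock',c[:2]-.065*ax)
for uv,z in [((298,200),.072),((242,344),.076)]: print(at_z('top',(230+uv[0]/3.3,70+uv[1]/3.3),z))
```

```text
[[0.7086, -0.0916, 0.06], [0.6693, -0.2082, 0.06], [0.5541, -0.0416, 0.06], [0.5165, -0.1563, 0.06]] [ 0.61212694 -0.1244365   0.06      ] [-18.33788281 -18.38940581]
axis [ 0.63585384 -0.13231268] lock [ 0.55043699 -0.10395846]
[ 0.6325666  -0.13321366  0.072     ]
[ 0.54929608 -0.10469249  0.076     ]
```

```bash
python3 -m creep '[[1,[3.7,3.0,2],0],[1,[3.7,3.2,2],0],[1,[3,2.8,0],0],[1,[3,2.8,0],0],[1,[3,2.8,0],0],[1,[3,2.8,0],0],[1,[3,2.8,0],0],[1,[3,2.8,0],0]]'
```

```text
time: 1.37
tcp_pos: [0.3756, -0.3399, 0.2377]
tcp_rot: [[0.972, 0.235, 0.001], [0.235, -0.972, -0.001], [0.0, 0.001, -1.0]]
contact_force: [0.1, 0.3, 0.4]
finger_gap: 0.094
finger_force: 0.0
```

```bash
python3 -m creep '[[1,[3,3,0.5],0],[1,[3,3,0],0],[1,[3,3,0],0],[1,[3,3,0],0],[1,[3,3,0],0],[1,[3,3,0],0],[1,[1,1.5,0],0],[1,[0,0,0],0]]'
python3 - <<'E'
from h import *
st(); c=imaging.get_calibration('wrist'); im=imaging.camera('wrist'); cv2.imwrite('pics/w1.png',im)
T=np.array(c['world_to_cam']); print('cam',-T[:3,:3].T@T[:3,3], T[2,:3])
for t,z in (('knob_grip',.126),('lock_top',.076)):
    for q in models.cut_out('wrist',t)[:1]:
        print(t,q['conf'],q['extent'],at_z('wrist',q['extent'][:2],z,c)); np.save(t+'.npy',q['mask'])
E
```

```text
time: 2.03
tcp_pos: [0.5631, -0.1461, 0.242]
tcp_rot: [[0.971, 0.241, 0.001], [0.241, -0.971, 0.001], [0.001, -0.001, -1.0]]
contact_force: [0.4, 0.7, -0.2]
finger_gap: 0.094
finger_force: 0.0
2.0333 tcp [ 0.5631 -0.1461  0.242 ] F [ 0.37  0.72 -0.17] T [-0.027 -0.002 -0.02 ] gap 0.09400641589275278 0.0
cam [ 0.64068105 -0.12678842  0.42168398] [-0.26524195 -0.06595879 -0.96192315]
knob_grip 0.65 [323.8, 139.6, 115.0, 117.8] [ 0.63771011 -0.13008052  0.126     ]
lock_top 0.95 [277.8, 218.2, 22.9, 23.3] [ 0.55200683 -0.10461054  0.076     ]
```

View pics/w1.png

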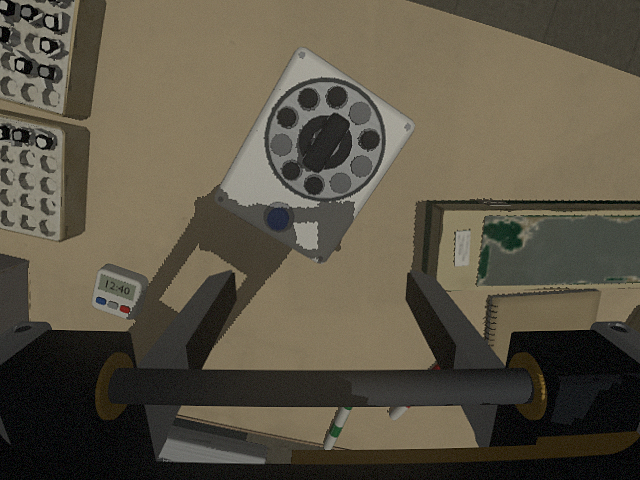

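Run:
```python
from h import *
im=cv2.imread('pics/w1.png'); cv2.imwrite('pics/w1c.png',cv2.resize(np.clip(im[95:190,275:375].astype(float)*2,0,255).astype('uint8'),None,fx=6,fy=6,interpolation=2))
```

```text
(no output)
```

View pics/w1c.png

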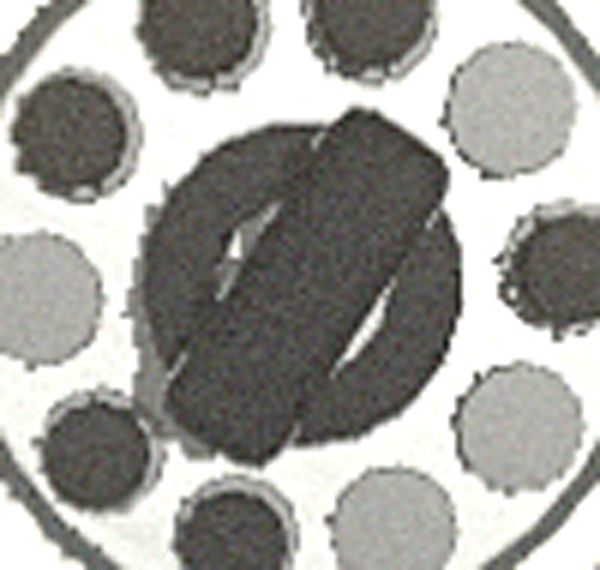

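Run:
```python
from h import *
# wrist pose unchanged since the picture (time stands still), residual motion small
o=st(); c=imaging.get_calibration('wrist')
P=np.array([at_z('wrist',(275+u/6,95+v/6),.126,c)[:2] for u,v in [(358,108),(447,165),(168,392),(260,465)]])
print(P.round(4).tolist(), 'centre',P.mean(0)); d=P[0]+P[1]-P[2]-P[3]; print('len',np.linalg.norm(d)/2,'w',np.linalg.norm(P[0]-P[1]))
b=np.degrees(np.arctan2(d[1],d[0])); print('bar dir',b)
P=[at_z('wrist',uv,.06,c)[:2] for uv in [(302,54),(408,127),(220,199),(320,259)]]; print(np.round(P,4).tolist(),np.mean(P,0))
R=np.array(o['tcp_rot']); print('tool y dir',np.degrees(np.arctan2(R[1,1],R[0,1])),'joints',np.round(o['joint_pos'],1))
print('disc',at_z('wrist',(325,140),.072,c))
```

```text
2.1833 tcp [ 0.5606 -0.1502  0.2421] F [ 0.55 -0.12 -0.25] T [ 0.016 -0.     0.007] gap 0.09394863664586646 0.0
[[0.6572, -0.1383], [0.653, -0.1516], [0.615, -0.1222], [0.6084, -0.1367]] centre [ 0.63338881 -0.13718579]
len 0.04607199331820744 w 0.013977178749878253
bar dir -19.601233108076336
[[0.7058, -0.097], [0.6661, -0.2132], [0.5512, -0.0453], [0.5118, -0.1617]] [ 0.60872002 -0.1293046 ]
tool y dir -76.3647899653138 joints [-23.5  11.   84.9  -0.   84.1  52.9]
disc [ 0.63441629 -0.13669799  0.072     ]
```

```bash
python3 -m creep '[[1,[1,0.2,0],7],[1,[1,0.2,0],7],[1,[1,0.2,0],7],[1,[1,0.2,0],7],[1,[1,0.2,0],7],[1,[1,0.2,0],7],[1,[1,0.3,0],7],[1,[0.5,0.2,0],7]]' >/dev/null
python3 -m creep '[[1,[0,0,0],7],[1,[0,0,0],7],[1,[0,0,0],7],[1,[0,0,0],7],[1,[0,0,0],7],[1,[0,0,0],7],[1,[0,0,0],7],[1,[0,0,0],7]]' >/dev/null
python3 -m creep '[[1,[0,0,-1],7],[1,[0,0,-1],7],[1,[0,0,-1],7],[1,[0,0,-1],7],[1,[0,0,-1],6.4],[1,[0,0,0],0],[1,[0,0,0],0],[1,[0,0,0],0]]'
python3 - <<'E'
from h import *
o=st(); R=np.array(o['tcp_rot']); print('tool y dir',np.degrees(np.arctan2(R[1,1],R[0,1])),'joints',np.round(o['joint_pos'],1))
c=imaging.get_calibration('wrist'); im=imaging.camera('wrist'); cv2.imwrite('pics/w2.png',im)
for q in models.cut_out('wrist','lock_top')[:1]: print(q['conf'],q['extent'],at_z('wrist',q['extent'][:2],.076,c))
E
```

```text
time: 4.18
tcp_pos: [0.6359, -0.1341, 0.193]
tcp_rot: [[-0.938, 0.345, 0.001], [0.345, 0.938, -0.0], [-0.001, -0.0, -1.0]]
contact_force: [-0.9, -0.4, -0.1]
finger_gap: 0.0941
finger_force: 0.0
4.1833 tcp [ 0.6359 -0.1341  0.193 ] F [-0.95 -0.41 -0.1 ] T [ 0.043 -0.128  0.053] gap 0.09406218808926477 0.0
tool y dir 69.79638599899344 joints [-19.5  21.3  77.8  -0.   80.9 -89.3]
0.9 [318.8, 120.7, 30.7, 28.5] [ 0.55044057 -0.10410896  0.076     ]
```

View pics/w2.png

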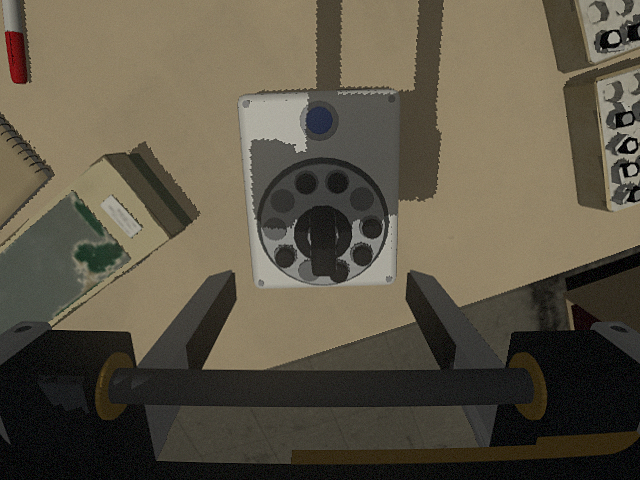

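```bash
python3 -m creep '[[1,[0,0.1,-2],0],[1,[0,0,-2],0],[1,[0,0,-2],0],[1,[0,0,-1.5],0],[1,[0,0,-1],0],[1,[0,0,-0.5],0],[1,[0,0,0],0],[1,[0,0,0],0]]' 
python3 -c "from h import *; st()"
python3 -m creep '[[0,[0,0,0],0],[-0.3,[0,0,0],0],[-0.45,[0,0,0],0],[-0.6,[0,0,0],0],[-0.7,[0,0,0],0],[-0.8,[0,0,0],0],[-1,[0,0,0],0],[-1,[0,0,0],0]]' 45
python3 -c "from h import *; st()"
```

```text
time: 4.95
tcp_pos: [0.6367, -0.1321, 0.1031]
tcp_rot: [[-0.94, 0.342, 0.001], [0.342, 0.94, -0.0], [-0.001, 0.0, -1.0]]
contact_force: [0.2, -1.1, 0.8]
finger_gap: 0.0937
finger_force: 0.0
4.95 tcp [ 0.6367 -0.1321  0.1031] F [ 0.17 -1.15  0.83] T [ 0.004 -0.16   0.021] gap 0.0937485037852367 0.0
time: 5.62
tcp_pos: [0.636, -0.1318, 0.1022]
tcp_rot: [[-0.94, 0.342, -0.0], [0.342, 0.94, -0.0], [0.0, -0.0, -1.0]]
contact_force: [-0.2, 0.2, 0.2]
finger_gap: 0.044
finger_force: 0.0
5.6167 tcp [ 0.636  -0.1318  0.1022] F [-0.16  0.23  0.18] T [ 0.055 -0.137 -0.01 ] gap 0.04403776718675502 0.0
```

```bash
python3 -m creep '[[-1,[0,0,0],0],[-1,[0,0,0],0],[-1,[0,0,0],0],[-1,[0,0,0],0],[-1,[0,0,0],0],[-1,[0,0,0],0],[-1,[0,0,0],0],[-1,[0,0,0],0]]' 45
python3 -c "from h import *; st()"
```

```text
time: 6.28
tcp_pos: [0.6358, -0.1323, 0.1022]
tcp_rot: [[-0.94, 0.342, -0.0], [0.342, 0.94, -0.001], [0.0, -0.001, -1.0]]
contact_force: [-1.0, -3.1, -0.3]
finger_gap: 0.0178
finger_force: 44.9
6.2833 tcp [ 0.6358 -0.1323  0.1022] F [-0.99 -3.07 -0.3 ] T [-0.393 -0.008  0.065] gap 0.017818603619412086 44.926931262016296
```

```bash
python3 -m creep '[[-1,[0,0,0],-1.5],[-1,[0,0,0],-1.5],[-1,[0,0,0],-1.5]]' >/dev/null; python3 -c "from h import *; st()"
python3 -m creep '[[-1,[0,0,0],-1.5],[-1,[0,0,0],-1.5],[-1,[0,0,0],-1.5]]'  >/dev/null; python3 -c "from h import *; st()"
python3 -m creep '[[-1,[0,0,0],0],[-1,[0,0,0],0],[-1,[0,0,0],0]]' ; python3 -c "from h import *; st()"
```

```text
6.5333 tcp [ 0.6358 -0.1323  0.1022] F [-0.85 -2.1   1.13] T [-0.41   0.063  0.223] gap 0.01765632828400636 44.92433488368988
6.7833 tcp [ 0.6358 -0.1323  0.1022] F [-0.83 -2.28 -0.54] T [-0.421 -0.005  0.222] gap 0.017760040955826773 44.92496430873871
time: 7.03
tcp_pos: [0.6358, -0.1323, 0.1022]
tcp_rot: [[-0.875, 0.484, -0.0], [0.484, 0.875, -0.001], [0.0, -0.001, -1.0]]
contact_force: [-1.1, -3.9, 0.5]
finger_gap: 0.0179
finger_force: 44.9
7.0333 tcp [ 0.6358 -0.1323  0.1022] F [-1.12 -3.85  0.45] T [-0.578  0.144 -0.087] gap 0.017921993651771696 44.94324445724487
```

```bash
cat > chk.py <<'E'
from h import *
import sys
o=monitor.get_obs(); R=np.array(o['tcp_rot']); T=o['ft_torque'][2]
print(o['time'],'ydir %.2f Tz %.3f'%(np.degrees(np.arctan2(R[1,1],R[0,1])),T),np.round(o['contact_force'],1))
sys.exit(len(sys.argv)>1 and T<float(sys.argv[1]))
E
M() { :; }
python3 -m creep '[[-1,[0,0,0],-1],[-1,[0,0,0],-1]]' >/dev/null; python3 chk.py 0.08 &&
python3 -m creep '[[-1,[0,0,0],-1]]' >/dev/null; python3 chk.py 0.08 &&
python3 -m creep '[[-1,[0,0,0],-1]]' >/dev/null && python3 chk.py 0.08 &&
python3 -m creep '[[-1,[0,0,0],-1]]' >/dev/null && python3 chk.py 0.08 &&
python3 -m creep '[[-1,[0,0,0],-1]]' >/dev/null && python3 chk.py 0.08 &&
python3 -m creep '[[-1,[0,0,0],-1]]' >/dev/null && python3 chk.py 0.08 &&
python3 -m creep '[[-1,[0,0,0],-1]]' >/dev/null && python3 chk.py 0.08 &&
python3 -m creep '[[-1,[0,0,0],-1]]' >/dev/null && python3 chk.py 0.08 &&
python3 -m creep '[[-1,[0,0,0],-1]]' >/dev/null && python3 chk.py 0.08 &&
python3 -m creep '[[-1,[0,0,0],-1]]' >/dev/null && python3 chk.py 0.08
```

```text
7.2 ydir 58.97 Tz 0.212 [-2.1 -3.7  0. ]
7.2 ydir 58.97 Tz 0.212 [-2.1 -3.7  0. ]False
False
```

```bash
sed -i 's/sys.exit(\(.*\))$/sys.exit(int(\1))/' chk.py; tail -1 chk.py
python3 -m creep '[[-1,[0,0,0],-1]]' >/dev/null && python3 chk.py 0.08 &&
python3 -m creep '[[-1,[0,0,0],-1]]' >/dev/null && python3 chk.py 0.08 &&
python3 -m creep '[[-1,[0,0,0],-1]]' >/dev/null && python3 chk.py 0.08 &&
python3 -m creep '[[-1,[0,0,0],-1]]' >/dev/null && python3 chk.py 0.08 &&
python3 -m creep '[[-1,[0,0,0],-1]]' >/dev/null && python3 chk.py 0.08 &&
python3 -m creep '[[-1,[0,0,0],-1]]' >/dev/null && python3 chk.py 0.08 &&
python3 -m creep '[[-1,[0,0,0],-1]]' >/dev/null && python3 chk.py 0.08 &&
python3 -m creep '[[-1,[0,0,0],-1]]' >/dev/null && python3 chk.py 0.08
```

```text
sys.exit(int(len(sys.argv)>1 and T<float(sys.argv[1])))
7.2833 ydir 57.95 Tz 0.201 [-2.  -4.1  0.3]
7.3667 ydir 56.94 Tz 0.243 [-2.  -5.3 -0.3]
7.45 ydir 55.94 Tz 0.212 [-1.7 -4.9  0.1]
7.5333 ydir 54.94 Tz 0.213 [-1.8 -4.4 -0.8]
7.6167 ydir 53.94 Tz 0.163 [-2.7 -5.8 -0.3]
7.7 ydir 52.94 Tz 0.129 [-1.5 -4.6 -0.4]
7.7833 ydir 51.94 Tz 0.207 [-2.3 -5.1 -0.7]
7.8667 ydir 50.94 Tz 0.161 [-2.7 -4.7  0.1]
```

```bash
python3 -m creep '[[-1,[0,0,0],-1]]' >/dev/null && python3 chk.py 0.06 &&
python3 -m creep '[[-1,[0,0,0],-1]]' >/dev/null && python3 chk.py 0.06 &&
python3 -m creep '[[-1,[0,0,0],-1]]' >/dev/null && python3 chk.py 0.06 &&
python3 -m creep '[[-1,[0,0,0],-1]]' >/dev/null && python3 chk.py 0.06 &&
python3 -m creep '[[-1,[0,0,0],-1]]' >/dev/null && python3 chk.py 0.06 &&
python3 -m creep '[[-1,[0,0,0],-1]]' >/dev/null && python3 chk.py 0.06 &&
python3 -m creep '[[-1,[0,0,0],-1]]' >/dev/null && python3 chk.py 0.06 &&
python3 -m creep '[[-1,[0,0,0],-1]]' >/dev/null && python3 chk.py 0.06 &&
python3 -m creep '[[-1,[0,0,0],-1]]' >/dev/null && python3 chk.py 0.06 &&
python3 -m creep '[[-1,[0,0,0],-1]]' >/dev/null && python3 chk.py 0.06 &&
python3 -m creep '[[-1,[0,0,0],-1]]' >/dev/null && python3 chk.py 0.06 &&
python3 -m creep '[[-1,[0,0,0],-1]]' >/dev/null && python3 chk.py 0.06 &&
python3 -m creep '[[-1,[0,0,0],-1]]' >/dev/null && python3 chk.py 0.06 &&
python3 -m creep '[[-1,[0,0,0],-1]]' >/dev/null && python3 chk.py 0.06 &&
python3 -m creep '[[-1,[0,0,0],-1]]' >/dev/null && python3 chk.py 0.06 &&
python3 -m creep '[[-1,[0,0,0],-1]]' >/dev/null && python3 chk.py 0.06
```

```text
7.95 ydir 49.94 Tz 0.172 [-3.  -5.3 -0.7]
8.0333 ydir 48.94 Tz 0.190 [-2.3 -4.6 -0.9]
8.1167 ydir 47.94 Tz 0.176 [-1.7 -4.7 -0.6]
8.2 ydir 46.94 Tz 0.194 [-2.8 -5.5  0.1]
8.2833 ydir 45.94 Tz 0.166 [-2.4 -5.1  0.2]
8.3667 ydir 44.94 Tz 0.201 [-2.1 -4.7 -1. ]
8.45 ydir 43.94 Tz 0.181 [-1.8 -4.8 -0.2]
8.5333 ydir 42.94 Tz 0.212 [-2.  -5.   0.3]
8.6167 ydir 41.94 Tz 0.158 [-2.1 -5.3 -0.2]
8.7 ydir 40.94 Tz 0.148 [-3.  -3.6  0.5]
8.7833 ydir 39.94 Tz 0.167 [-3.2 -4.6  0.2]
8.8667 ydir 38.94 Tz 0.186 [-1.7 -5.1 -0.4]
8.95 ydir 37.94 Tz 0.195 [-1.9 -4.7 -0. ]
9.0333 ydir 36.94 Tz 0.148 [-1.9 -5.3 -0.4]
9.1167 ydir 35.94 Tz 0.138 [-2.9 -6.   1. ]
9.2 ydir 34.93 Tz 0.103 [-2.8 -5.2 -0.4]
```

```bash
python3 -m creep '[[-1,[0,0,0],-1]]' >/dev/null && python3 chk.py 0.04 &&
python3 -m creep '[[-1,[0,0,0],-1]]' >/dev/null && python3 chk.py 0.04 &&
python3 -m creep '[[-1,[0,0,0],-1]]' >/dev/null && python3 chk.py 0.04 &&
python3 -m creep '[[-1,[0,0,0],-1]]' >/dev/null && python3 chk.py 0.04 &&
python3 -m creep '[[-1,[0,0,0],-1]]' >/dev/null && python3 chk.py 0.04 &&
python3 -m creep '[[-1,[0,0,0],-1]]' >/dev/null && python3 chk.py 0.04 &&
python3 -m creep '[[-1,[0,0,0],-1]]' >/dev/null && python3 chk.py 0.04 &&
python3 -m creep '[[-1,[0,0,0],-1]]' >/dev/null && python3 chk.py 0.04
```

```text
9.2833 ydir 33.91 Tz -0.029 [-3.2 -5.4 -0.1]
```

```bash
python3 -m creep '[[-1,[0,0,0],0],[-1,[0,0,0],0]]' >/dev/null && python3 chk.py;
python3 -m creep '[[-1,[0,0,0],-0.5],[-1,[0,0,0],0]]' >/dev/null && python3 chk.py;
python3 -m creep '[[-1,[0,0,0],-0.5],[-1,[0,0,0],0]]' >/dev/null && python3 chk.py
```

```text
9.45 ydir 33.93 Tz -0.166 [-2.9 -4.7  0.5]
9.6167 ydir 33.41 Tz -0.164 [-2.  -6.  -0.4]
9.7833 ydir 32.92 Tz -0.178 [-2.8 -5.7  0.7]
```

```bash
cat > chk2.py <<'E'
import sys,subprocess
from h import *
sys.exit(int(monitor.get_obs()['ft_torque'][2]>0.05))
E
python3 -m creep '[[-1,[0,0,0],-0.5],[-1,[0,0,0],0]]' >/dev/null && python3 chk.py && python3 chk2.py &&
python3 -m creep '[[-1,[0,0,0],-0.5],[-1,[0,0,0],0]]' >/dev/null && python3 chk.py && python3 chk2.py &&
python3 -m creep '[[-1,[0,0,0],-0.5],[-1,[0,0,0],0]]' >/dev/null && python3 chk.py && python3 chk2.py &&
python3 -m creep '[[-1,[0,0,0],-0.5],[-1,[0,0,0],0]]' >/dev/null && python3 chk.py && python3 chk2.py &&
python3 -m creep '[[-1,[0,0,0],-0.5],[-1,[0,0,0],0]]' >/dev/null && python3 chk.py && python3 chk2.py &&
python3 -m creep '[[-1,[0,0,0],-0.5],[-1,[0,0,0],0]]' >/dev/null && python3 chk.py && python3 chk2.py
```

```text
9.95 ydir 32.41 Tz -0.228 [-2.3 -4.5  1.6]
10.1167 ydir 31.90 Tz -0.282 [-1.6 -4.7 -0.3]
10.2833 ydir 31.38 Tz -0.376 [-2.7 -5.2 -0. ]
10.45 ydir 30.89 Tz -0.236 [-2.7 -5.5  0.8]
10.6167 ydir 30.41 Tz -0.141 [-2.4 -5.1  0.2]
10.7833 ydir 29.93 Tz -0.064 [-2.  -5.2  0.2]
```

```bash
python3 -m creep '[[-1,[0,0,0],-0.5],[-1,[0,0,0],0]]' >/dev/null && python3 chk.py
python3 -m creep '[[-1,[0,0,0],0],[-1,[0,0,0],0]]' >/dev/null && python3 chk.py
```

```text
10.95 ydir 29.44 Tz -0.010 [-3.2 -5.   0.7]
11.1167 ydir 29.45 Tz 0.002 [-2.8 -4.5 -0.3]
```

```bash
python3 -m creep '[[-0.6,[0,0,0],0],[-0.5,[0,0,0],0],[-0.3,[0,0,0],0],[0,[0,0,0],0],[0,[0,0,0],0],[0,[0,0,0],0],[0,[0,0,0],0]]'; python3 chk.py
python3 -m creep '[[0,[0,0,2],0],[0,[0,0,3],0],[0,[0,0,3],0],[-0.5,[0,0,0],0],[-1,[0,0,0],0],[-1,[0,0,0],0],[-1,[0,0,0],0],[-1,[0,0,0],0]]' 20; python3 chk.py
python3 - <<'E'
from h import *
c=imaging.get_calibration('wrist'); im=imaging.camera('wrist'); cv2.imwrite('pics/w3.png',im)
for q in models.cut_out('wrist','lock_top')[:1]: print(q['conf'],q['extent'],at_z('wrist',q['extent'][:2],.076,c))
E
```

```text
time: 11.7
tcp_pos: [0.6362, -0.1314, 0.1022]
tcp_rot: [[-0.493, 0.87, 0.0], [0.87, 0.493, 0.0], [0.0, 0.0, -1.0]]
contact_force: [0.3, -0.2, -0.3]
finger_gap: 0.0467
finger_force: 0.0
11.7 ydir 29.53 Tz -0.020 [ 0.3 -0.2 -0.3]
time: 12.37
tcp_pos: [0.6348, -0.1314, 0.18]
tcp_rot: [[-0.493, 0.87, -0.004], [0.87, 0.493, 0.001], [0.003, -0.002, -1.0]]
contact_force: [0.6, 0.8, -0.1]
finger_gap: 0.0172
finger_force: 0.0
12.3667 ydir 29.53 Tz -0.003 [ 0.6  0.8 -0.1]
0.66 [246.8, 153.7, 30.7, 26.2] [ 0.55175761 -0.10278393  0.076     ]
```

View pics/w3.png

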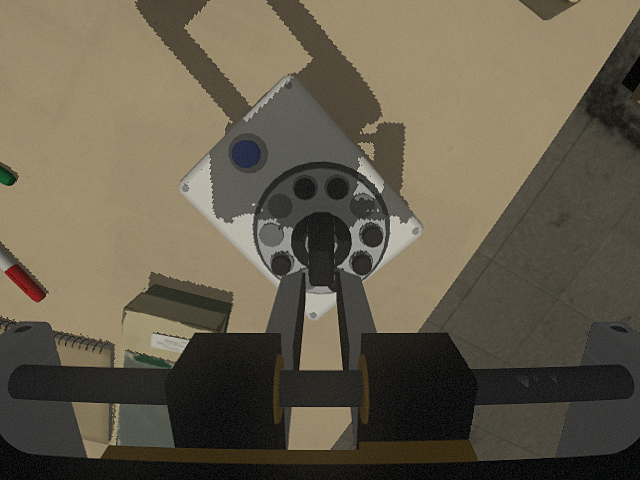

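```bash
python3 -m creep '[[-1,[-2.8,0.9,0],0],[-1,[-2.8,0.9,0],0],[-1,[-2.0,0.7,0],0],[-1,[-0.8,0.3,0],0],[-1,[0,0,0],0],[-1,[0,0,0],0],[-1,[0,0,0],0],[-1,[0,0,0],0]]' 20
python3 -m creep '[[-1,[0,0,-2],0],[-1,[0,0,-2],0],[-1,[0,0,-2],0],[-1,[0,0,-2],0],[-1,[0,0,-1],0],[-1,[0,0,0],0],[-1,[0,0,0],0],[-1,[0,0,0],0]]'
```

```text
time: 13.13
tcp_pos: [0.5532, -0.1044, 0.1824]
tcp_rot: [[-0.493, 0.87, 0.001], [0.87, 0.493, -0.0], [-0.001, 0.001, -1.0]]
contact_force: [0.1, -0.3, 0.8]
finger_gap: 0.0002
finger_force: 0.0
time: 13.8
tcp_pos: [0.5534, -0.1043, 0.0935]
tcp_rot: [[-0.493, 0.87, 0.002], [0.87, 0.493, -0.001], [-0.002, 0.002, -1.0]]
contact_force: [0.1, 0.4, -0.1]
finger_gap: 0.0004
finger_force: 0.0
```

```bash
cat > cf.py <<'E'
from h import *
import sys
o=monitor.get_obs(); f=o['contact_force'][2]; print(round(o['time'],2),np.round(o['tcp_pos'],4),'Fz %.1f'%f); sys.exit(int(f>float(sys.argv[1])))
E
python3 -m creep '[[-1,[-0.2,0,-0.5],0],[-1,[0,0,-0.5],0],[-1,[0,0,-0.2],0],[-1,[0,0,0],0],[-1,[0,0,0],0]]' >/dev/null && python3 cf.py 5 &&
python3 -m creep '[[-1,[0,0,-0.1],0],[-1,[0,0,-0.1],0],[-1,[0,0,-0.1],0]]' >/dev/null && python3 cf.py 5 &&
python3 -m creep '[[-1,[0,0,-0.1],0],[-1,[0,0,-0.1],0]]' >/dev/null && python3 cf.py 5 &&
python3 -m creep '[[-1,[0,0,-0.1],0],[-1,[0,0,0],0]]' >/dev/null && python3 cf.py 5 &&
python3 -m creep '[[-1,[0,0,-0.1],0],[-1,[0,0,0],0]]' >/dev/null && python3 cf.py 5 &&
python3 -m creep '[[-1,[0,0,-0.1],0],[-1,[0,0,0],0]]' >/dev/null && python3 cf.py 5 &&
python3 -m creep '[[-1,[0,0,-0.1],0],[-1,[0,0,0],0]]' >/dev/null && python3 cf.py 5
```

```text
14.22 [ 0.5499 -0.1038  0.0802] Fz 0.0
14.47 [ 0.5502 -0.1039  0.0773] Fz 0.0
14.63 [ 0.5501 -0.1039  0.0754] Fz 1.7
14.8 [ 0.5501 -0.1038  0.0742] Fz 1.3
14.97 [ 0.5501 -0.1038  0.0732] Fz 1.4
15.13 [ 0.5501 -0.1039  0.0722] Fz 1.3
15.3 [ 0.5501 -0.1039  0.0711] Fz 0.5
```

```bash
python3 -m creep '[[-1,[0,0,-0.1],0],[-1,[0,0,0],0]]' >/dev/null && python3 cf.py 6 &&
python3 -m creep '[[-1,[0,0,-0.1],0],[-1,[0,0,0],0]]' >/dev/null && python3 cf.py 6 &&
python3 -m creep '[[-1,[0,0,-0.1],0],[-1,[0,0,0],0]]' >/dev/null && python3 cf.py 6 &&
python3 -m creep '[[-1,[0,0,-0.05],0],[-1,[0,0,0],0]]' >/dev/null && python3 cf.py 6 &&
python3 -m creep '[[-1,[0,0,-0.05],0],[-1,[0,0,0],0]]' >/dev/null && python3 cf.py 6 &&
python3 -m creep '[[-1,[0,0,-0.05],0],[-1,[0,0,0],0]]' >/dev/null && python3 cf.py 6 &&
python3 -m creep '[[-1,[0,0,-0.05],0],[-1,[0,0,0],0]]' >/dev/null && python3 cf.py 6 &&
python3 -m creep '[[-1,[0,0,-0.05],0],[-1,[0,0,0],0]]' >/dev/null && python3 cf.py 6 &&
python3 -m creep '[[-1,[0,0,-0.05],0],[-1,[0,0,0],0]]' >/dev/null && python3 cf.py 6
```

```text
15.47 [ 0.5501 -0.1038  0.0701] Fz 1.4
15.63 [ 0.5501 -0.1038  0.0691] Fz 0.7
15.8 [ 0.5501 -0.1039  0.0681] Fz -0.7
15.97 [ 0.5501 -0.1038  0.0677] Fz 0.9
16.13 [ 0.5501 -0.1039  0.0672] Fz 0.8
16.3 [ 0.5501 -0.1038  0.0667] Fz 0.7
16.47 [ 0.5501 -0.1038  0.0663] Fz 3.0
16.63 [ 0.5501 -0.1039  0.0663] Fz 5.7
16.8 [ 0.5501 -0.1039  0.0662] Fz 7.4
```

```bash
python3 -m creep '[[-1,[0,0,-0.03],0],[-1,[0,0,0],0]]' >/dev/null; python3 cf.py 99
python3 -m creep '[[-1,[0,0,0.1],0],[-1,[0,0,0.5],0],[-1,[0,0,2],0],[-1,[0,0,3],0],[-1,[0,0,3],0],[-1,[0,0,3],0],[-1,[0,0,0],0],[-1,[0,0,0],0]]'
python3 -m creep '[[-1,[-2.5,-2.5,0],0],[-1,[-2.5,-2.5,0],0],[-1,[-2.5,-2.5,0],0],[-1,[-1,-1,0],0],[-1,[0,0,0],0],[-1,[0,0,0],0],[-1,[0,0,0],0],[-1,[0,0,0],0]]'
python3 - <<'E'
from h import *
a=imaging.camera('side'); b=imaging.camera('top')
cv2.imwrite('pics/end.png',np.hstack([cv2.resize(a[180:320,330:480],(400,373),interpolation=2),cv2.resize(b[70:240,230:420],(400,358),interpolation=2)[:].copy() if 0 else cv2.resize(b[70:240,230:420],(400,373),interpolation=2)]))
for c,t in (('top','bench_timer'),('top','red_marker'),('top','green_marker')):
    imaging
    for q in models.cut_out(c,t)[:1]: print(t,np.round(q['extent'],1))
E
```

```text
16.97 [ 0.5502 -0.1039  0.0662] Fz 8.9
time: 17.63
tcp_pos: [0.5514, -0.1043, 0.1831]
tcp_rot: [[-0.493, 0.87, 0.004], [0.87, 0.493, -0.002], [-0.003, 0.003, -1.0]]
contact_force: [-1.0, 0.8, -0.5]
finger_gap: 0.0004
finger_force: 0.0
time: 18.3
tcp_pos: [0.4654, -0.1879, 0.1802]
tcp_rot: [[-0.494, 0.87, -0.001], [0.87, 0.494, 0.001], [0.001, -0.0, -1.0]]
contact_force: [0.5, 0.7, 0.2]
finger_gap: 0.0005
finger_force: 0.0
red_marker [434.1 292.5  32.8  66.3]
green_marker [380.2 329.2  15.3  68.8]
```

View pics/end.png

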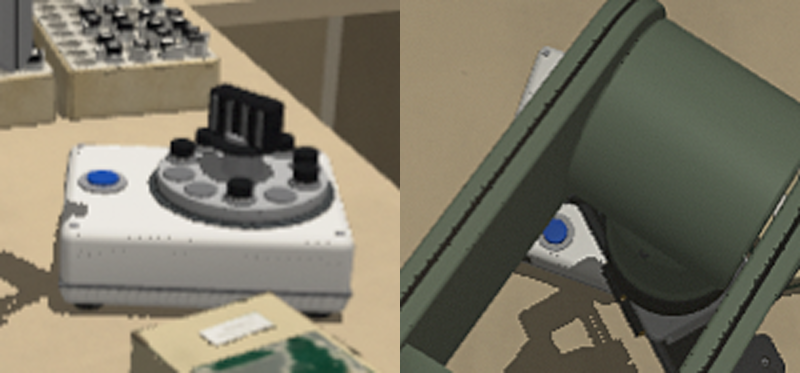

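The side view shows the blue button low in its collar at about (103,180). The knob has turned and the arm is clear. The markers are where they were. The arm hides the timer from the top camera, but nothing went near it.

```bash
python3 -c "
from h import *
print(r.hand_in())"
```

```text
the job is handed in; nothing more can be done
None
```

I turned the carousel clockwise until the catch dropped into its notch and left it there. I then pressed the lock button down its full 10 mm with about 9 N, and it stayed down. The markers had not moved; the final picture hid the timer, but the arm never went near it. The job is handed in at about 18 s.

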